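# Clip the kitchen timer onto the stand's eye

## Task

Pick up the kitchen timer and clip its spring hook onto the closed eye of the utensil stand, pushing the sprung gate inward against the eye's front bar until the bar is inside the hook and the gate has snapped shut behind it. Leave the timer hanging upright from the bar, let go of it, and work gently: never load the stand with more than about 25 N, and leave the other things where they stand.

Things in the scene. Friction and masses are not known exactly. Their poses are not given: they have to be found in the camera images.
- timer_tab (a point): centre of the black finger tab on top of the loose kitchen timer: upright block 18 (x) x 16 (y) x 42 mm (z), the place to grip from above, 135 mm above the timer's underside. z up; +x the way the hook's gate faces (dial side is -x). The tab's lower end is 21 mm below this point: keep fingertips above it
- timer: the whole timer, about 0.2 kg: white case 30 (x) x 60 (y) x 40 mm (z), dial on -x; above it a snap hook of 8 mm round steel in the x-z plane, with its tab. Origin under the case's centre, 4 mm to +x of and 135 mm below timer_tab; same axes
- timer_seat (a point): where the bar's centre lies when seated in the hook, 30 mm below timer_tab, nested under the peak of the crown (an upside-down V sloping 30 degrees each way); same axes. The hook's spine is on -x (inner face 18 mm from here), its nose on +x (faces at 22 and 30 mm), the nose's lower end 12 mm below this point
- timer_mouth (a point): where the eye's bar should press, at the shut gate: 26 mm to +x of and 50 mm below timer_tab, 8 mm under the nose; same axes. The bar passes in here 4.5 mm under the nose, pushing the gate inward; some 25 mm in, lower the hook 20 mm so that the bar rises off the gate's tip to the crown and the gate springs shut below it
- gate (a joint): swing of the sprung gate in rad: 0 shut, 1.1 fully inward (tip towards the timer's -x). A steel rod 40 mm long, 6.4 mm thick, hinged 32 mm below timer_mouth, reaching up to the nose; opens only inward and springs shut; about 1.5 N at its upper end to start, 4 N wide open
- eye_bar (a point): centre of the front bar of the stand's closed eye, 130 mm above the wooden cover board; bar 7 mm round, level, along y, 32 mm of it straight. The eye lies level, its hole 37 mm wide (y), about 40 mm long (x), free above and below. +x points from the bar to the post, z up: bring the hook to it from -x, moving to +x, timer's +x along this +x
- stand: fixed utensil stand on the wooden board that covers the stove (18 mm thick): post 14 mm thick, 80 mm to +x of the eye's bar, ball top 144 mm high, round marble foot 100 mm across and 26 mm high under the post; a small open hook on the far side is not used. Origin on the cover board straight below eye_bar, same axes
- spice_jar: green-capped spice jar, 46 mm across, 106 tall, origin under its centre; bystander between the two work spots
- teaspoon: steel teaspoon 130 x 26 x 11 mm lying flat, origin under its centre; bystander near the front edge
- mug: cream mug with handle, 83 mm across, 94 tall, origin under its centre; bystander further back
- honey_jar: jar with grey lid, 71 mm across, 110 tall, origin under its centre; bystander further back

How it is judged:
On the way, in this order (a step that is already met when the one before it is completed fails the run):
1. the timer is lifted off the board (height (world z) of timer_tab above 0.175 m), for 0.1 s.
2. the eye's bar presses the gate inward (value of joint gate above 0.2 rad and distance between eye_bar and timer_mouth below 0.035 m and contact force between timer and stand above 0.3 N).
3. the bar is inside the hook and the gate has snapped shut (x of eye_bar in the frame of timer_tab between -0.019 and 0.02 m and y of eye_bar in the frame of timer_tab between -0.022 and 0.022 m and z of eye_bar in the frame of timer_tab between -0.042 and -0.024 m and value of joint gate below 0.1 rad), for 0.2 s.
At the end, for the whole second after the job is handed in: the timer hangs from the eye: the bar is inside the hook, under its crown (between 24 and 42 mm below the tab's centre), the gate is shut (under 0.1 rad), the timer is upright within 0.3 rad and no more than swaying (under 0.12 m/s) (all of step 3 and angle between timer_tab's own z axis and vertical below 0.3 rad and linear speed of timer below 0.12 m/s); the robot touches nothing.
It fails at once if the timer and the stand press on each other with more than 27 N (contact force between timer and stand above 27 N).
It fails at once if a bystander is knocked over or shifted by more than 30 mm (distance of any of spice_jar, teaspoon, mug, honey_jar from where it was at the start of the episode above 0.03 m or angle between any of spice_jar, mug, honey_jar's own z axis and vertical above 0.4 rad).
It also fails if it takes over 38 s, if anything falls off the work surface, if the arm or the gripper's body presses on something with over 40 N, if the wrist force passes 120 N, or if a joint passes its speed limit or range.

## Robot

A 6-joint arm with a two-finger parallel gripper is mounted at the origin on a cart in front of the work surface, level with it; the furniture and walls round the work are solid. World frame = base frame: x ahead of the robot, y to its left, z up, the work surface at z = 0. Lengths are in m, angles in rad, forces in N, time in s.
With the tool pointing down it reaches from about 0.425 to 0.95 m from the base axis. Payload 3.5 kg.
Tool frame: the origin (TCP) lies at the very end of the fingers, on their centre line; the grasp point (between the pads) lies 19 mm behind it; z points along the fingers, y is the line along which they close (so a half turn about z gives the same grasp; the last joint's range is limited). The gripper opens to 85 mm and grips with 20 to 120 N. Pads are 22 mm wide; open, the fingers measure 114 mm over their backs; the gripper's body (76 mm by 85 mm) begins 54 mm behind the grasp point. The pads swing forward as they close: fully open they stand 13 mm farther back than shut.
Start: joints at [1.021, 0.286, 1.577, -0, 1.279, -0.15], TCP at [0.263, 0.622, 0.231] pointing down, gripper open.
Joint ranges: [-2.77, 2.77], [-0.9, 2.22], [0.21, 2.48], [-1.53, 4.67], [0.24, 2.81], [-2.84, 2.84]. Speed limits (rad/s): [2.79, 2.79, 3.14, 3.14, 3.14, 3.14].

## Interface

Orientations are given as a rotation vector (axis times angle).
In Python, from station import r, grab_frame, camera_params gives the robot as it stands.
- The arm moves only by the tool send_rows, never from a script. Its argument "targets" is a list of rows, each an object of numbers: "ax", "ay", "az": the turn, a rotation vector about the tool's x, y, z in units of 180 degrees (1.0 is 180 degrees); "tx", "ty", "tz": the shift along the tool's x, y, z in units of 100 mm (1.0 is 100 mm); "gripper": the opening, from -1 (shut) to 1 (fully open). A call has 1 to 10 rows; each row is the pose to reach, as a shift and turn from the pose commanded when the call began, along the tool's axes at that moment, turning the shorter way round; what a row does not reach only later rows make up. A row lasts 1/12 s, in which the tool goes at most 41.7 mm and 7.16 degrees, less where a joint would pass 70% of its speed; a pose out of reach is approached as far as the arm can. A call with a number of a shift or a turn outside -1 to 1 is refused whole. A call with a gripper value outside its range is refused whole. The fingers move at their own pace and stop on an object; the grip force is fixed at half the most. Time passes only in rows, so rows that repeat a pose let the fingers close. It gives the time, the measured TCP pose, the force, the opening and the grip force at its end, in the units of the state.
- r.read_state(): the state, without advancing time (a new reading comes with each control period).
- grab_frame(name): name is "scene" or "side" or "wrist"; returns the picture (420x560x3 uint8, blue, green, red); there is no depth.
- camera_params(name): a dict with "camera_matrix" (3x3 intrinsics, pixels), "R" (3x3) and "t" (3): a world point X has camera coordinates R X + t. Camera axes: x right, y down, z forward; pixel columns grow to the right and rows downward; lengths in m; the calibration is good to about 2 mm. A picture is of the moment at which its call begins: read the wrist's pose just before it. camera_params takes no time and is no camera call; for the wrist camera it gives the pose at the moment of the call.
- r.sign_off(): hands the job in; it is judged then, once.
The state is a dict: "time_s": time; "q": joint angles; "dq": joint speeds; "effort": joint torques, N m; "ee_pos": TCP position; "orientation": TCP orientation; "ft_force": force on the tool from outside, world axes, zero at the start; "torque": the same for the moment, N m; "opening": finger opening in m; "grasp_force": force on a finger pad.
Only numpy, scipy, OpenCV 4.12 (cv2) and the standard library are available. Lean on these libraries where they do the work, as an engineer would, in place of code of your own. Each camera call takes 0.05 s, during which the arm holds its last target. There are 200 camera calls.

## Working session

There is one attempt and no reset: what is moved stays moved. The work goes in short steps, Python scripts to look and compute and a tool call to move; the robot and the scene stay as the last step left them, time stands still between calls to the robot, and variables do not carry over. Pictures are saved under pics/ and viewed, at most 11 in all, crops included, and the job is handed in when it is done.

Besides the shell and the picture viewer there is one more tool, called in YAML: its name, and indented under it one key for each argument. send_rows: Moves the arm, as the interface text tells. Shifts and turns lie within -1 to 1; 1 stands for 100 mm of shift or 180 degrees of turn. Its arguments: {"type":"object","properties":{"targets":{"type":"array"}},"required":["targets"]}

```bash
mkdir -p pics; ls
python3 - <<'E'
from station import r,grab_frame,camera_params
import cv2,numpy as np
s=r.read_state();print(s['time_s'],s['ee_pos'],s['orientation'],s['opening'])
for n in("scene","side","wrist"):
    p=camera_params(n);f=grab_frame(n);cv2.imwrite(f'pics/{n}0.png',f)
    R=np.array(p['R']);print(n,np.round(p['camera_matrix'],1).tolist(),np.round(-R.T@np.array(p['t']),3),np.round(R,3).tolist())
E
```

```text
pics
0.0 [0.2623165  0.62121755 0.22992186] [-0.62359149 -3.07821523  0.00353169] 0.08535567457807443
scene [[480.7, 0.0, 282.7], [0.0, 480.7, 211.1], [0.0, 0.0, 1.0]] [ 0.012 -0.136  0.967] [[0.133, -0.991, -0.015], [-0.781, -0.096, -0.617], [0.61, 0.094, -0.787]]
side [[441.7, 0.0, 272.1], [0.0, 441.7, 203.7], [0.0, 0.0, 1.0]] [-0.067 -0.409  0.811] [[0.465, -0.885, -0.006], [-0.584, -0.301, -0.754], [0.665, 0.354, -0.657]]
wrist [[311.0, 0.0, 279.5], [0.0, 311.0, 209.2], [0.0, 0.0, 1.0]] [0.189 0.653 0.373] [[0.387, 0.922, -0.002], [0.876, -0.367, 0.312], [0.287, -0.123, -0.95]]
```

View pics/scene0.png

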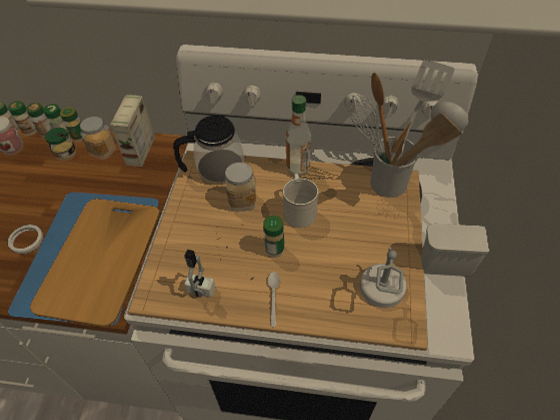

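View pics/side0.png

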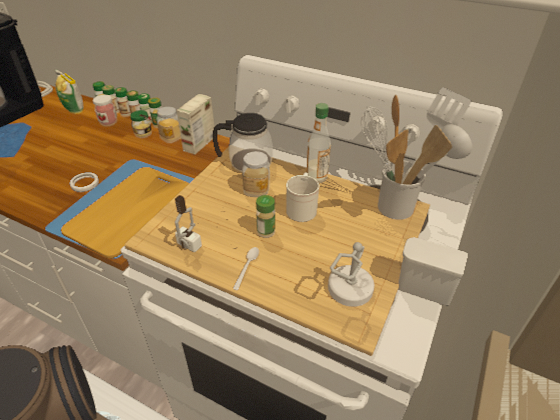

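The timer is at about (197,275) in scene and (187,225) in side. The stand is at about (385,280) in scene and (350,275) in side. I'll magnify both.

Run:
```python
import cv2,numpy as np
S=cv2.imread('pics/scene0.png');D=cv2.imread('pics/side0.png')
def c(I,x,y,w=80,h=60):return cv2.resize(I[y:y+h,x:x+w],(400,300),interpolation=cv2.INTER_CUBIC)
cv2.imwrite('pics/m0.png',np.vstack([np.hstack([c(S,160,242),c(S,350,246)]),np.hstack([c(D,150,192),c(D,310,240,80,60)])]))
```

```text
(no output)
```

View pics/m0.png

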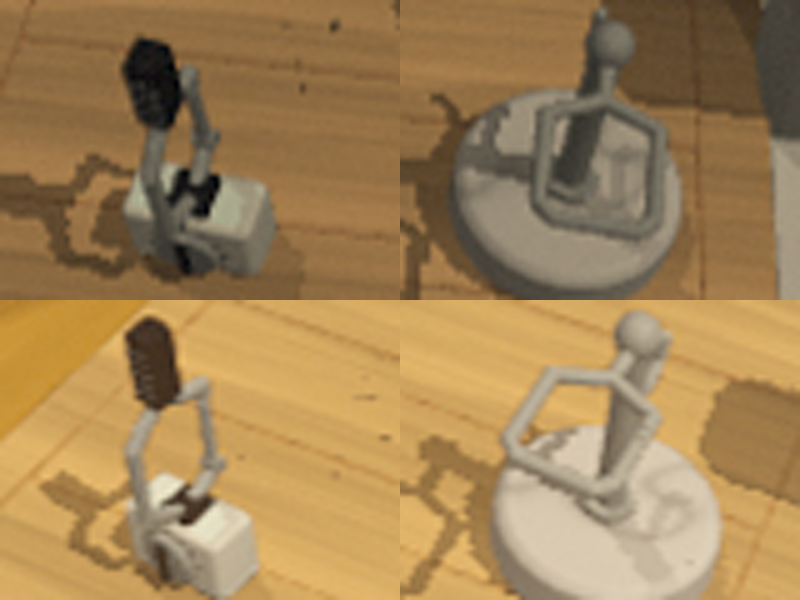

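```bash
cat > h.py <<'E'
from station import r,grab_frame,camera_params
import cv2,numpy as np
def P(n):
    p=camera_params(n);K=np.array(p['camera_matrix']);return K,np.array(p['R']),np.array(p['t'])
def ray(c,u,v):
    K,R,t=c;d=R.T@np.linalg.solve(K,[u,v,1.]);return -R.T@t,d/np.linalg.norm(d)
def plane(c,u,v,z):
    o,d=ray(c,u,v);return o+d*(z-o[2])/d[2]
def tri(*obs):
    A=np.zeros((3,3));b=np.zeros(3);rs=[ray(*o) for o in obs]
    for o,d in rs:
        M=np.eye(3)-np.outer(d,d);A+=M;b+=M@o
    X=np.linalg.solve(A,b);return X,[round(1e3*np.linalg.norm((np.eye(3)-np.outer(d,d))@(X-o)),1) for o,d in rs]
def proj(c,X):
    K,R,t=c;p=K@(R@np.asarray(X)+t);return p[:2]/p[2]
E
python3 - <<'E'
from h import *
S=P('scene');D=P('side');W=P('wrist')
s=lambda x,y,ox,oy:(ox+x/5-.4,oy+y/5-.4)
def t(n,a,b):X,e=tri((S,*a),(D,*b));print(n,np.round(X,4),e)
t('tab',s(152,83,160,242),s(153,64,150,192))
t('tabtop',s(152,45,160,242),s(150,25,150,192))
t('ball',s(210,43,350,246),s(237,32,310,240))
t('eyeFL',s(140,212,350,246),s(107,137,310,240))
t('eyeFR',s(256,225,350,246),s(205,190,310,240))
t('eyeBL',s(145,110,350,246),s(152,74,310,240))
t('eyeBR',s(258,138,350,246),s(254,115,310,240))
t('spice cap',(274,226),(265,203))
# eye corners on plane
for u in[(140,212),(170,225),(256,225),(145,110),(207,100),(258,138)]:print(plane(S,*s(*u,350,246),.148).round(4))
for n,z,u in[('cornerTR',.058,(272,192)),('BR',.058,(262,250)),('TL',.058,(135,180))]:print(n,plane(S,*s(*u,160,242),z).round(4))
E
```

```text
tab [0.5024 0.1303 0.1514] [np.float64(0.3), np.float64(0.3)]
tabtop [0.5034 0.1271 0.1761] [np.float64(1.0), np.float64(1.0)]
ball [ 0.5604 -0.2697  0.1541] [np.float64(0.6), np.float64(0.6)]
eyeFL [ 0.4806 -0.2437  0.1561] [np.float64(2.2), np.float64(2.2)]
eyeFR [ 0.4806 -0.2865  0.151 ] [np.float64(0.6), np.float64(0.6)]
eyeBL [ 0.5309 -0.2454  0.1456] [np.float64(0.3), np.float64(0.3)]
eyeBR [ 0.5218 -0.2895  0.1512] [np.float64(2.1), np.float64(2.1)]
spice cap [ 0.6244 -0.0218  0.1217] [np.float64(0.7), np.float64(0.7)]
[ 0.483  -0.2435  0.148 ]
[ 0.4788 -0.2549  0.148 ]
[ 0.4829 -0.2874  0.148 ]
[ 0.529  -0.2449  0.148 ]
[ 0.5367 -0.2691  0.148 ]
[ 0.5217 -0.2888  0.148 ]
cornerTR [0.5103 0.0951 0.058 ]
BR [0.4821 0.0931 0.058 ]
TL [0.5087 0.1557 0.058 ]
```

View pics/wrist0.png

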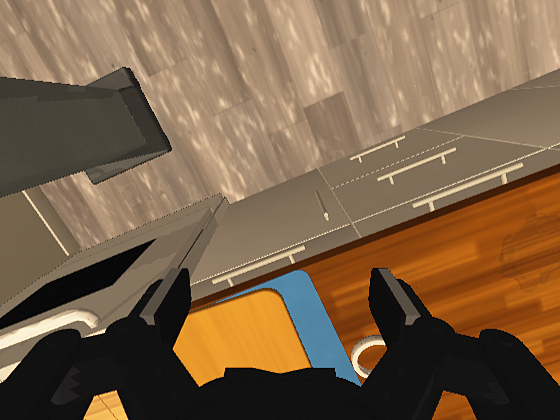

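Tab centre is about (0.502,0.130,0.152), so the board top is at z≈0.018. The eye bar is about (0.481,-0.266,0.148) with yaw near -3°. The wrist view shows neither, so I'm moving over the timer to look more closely.

send_rows:
  targets:
    - {"tx": -0.33, "ty": -0.25, "tz": -0.25, "az": -0.032, "gripper": 1}
    - {"tx": -0.66, "ty": -0.5, "tz": -0.5, "az": -0.064, "gripper": 1}
    - {"tx": -1, "ty": -0.7, "tz": -0.7, "az": -0.095, "gripper": 1}
    - {"tx": -1, "ty": -0.7, "tz": -0.7, "az": -0.127, "gripper": 1}
    - {"tx": -1, "ty": -0.7, "tz": -0.7, "az": -0.127, "gripper": 1}

```text
validation failed for argument at $.ta...
```

send_rows:
  targets:
    - {"tx": -0.2, "ty": -0.34, "gripper": 1}
    - {"tx": -0.4, "ty": -0.67, "gripper": 1}
    - {"tx": -0.6, "ty": -1, "gripper": 1}

```text
validation failed for argument at $.ta...
```

send_rows:
  targets:
    - {"tx": -0.2, "ty": -0.34, "gripper": 1}
    - {"tx": -0.4, "ty": -0.67, "gripper": 1}
    - {"tx": -0.4, "ty": -1, "gripper": 1}

```text
validation failed for argument at $.ta...
```

send_rows:
  targets:
    - {"ty": -0.34, "gripper": 1}
    - {"ty": -0.67, "gripper": 1}
    - {"ty": -1, "gripper": 1}
    - {"ty": -1, "gripper": 1}
    - {"ty": -1, "gripper": 1}

```text
validation failed for argument at $.ta...
```

send_rows:
  targets:
    - {"ax": 0, "ay": 0, "az": -0.032, "tx": -0.33, "ty": -0.25, "tz": -0.25, "gripper": 1}
    - {"ax": 0, "ay": 0, "az": -0.064, "tx": -0.66, "ty": -0.5, "tz": -0.5, "gripper": 1}
    - {"ax": 0, "ay": 0, "az": -0.095, "tx": -1, "ty": -0.7, "tz": -0.7, "gripper": 1}
    - {"ax": 0, "ay": 0, "az": -0.127, "tx": -1, "ty": -0.7, "tz": -0.7, "gripper": 1}
    - {"ax": 0, "ay": 0, "az": -0.127, "tx": -1, "ty": -0.7, "tz": -0.7, "gripper": 1}

```text
time_s: 0.57
ee_pos: [0.3302, 0.5169, 0.3046]
orientation: [0.003, 3.137, 0.005]
ft_force: [0.6, 0.8, 0.3]
opening: 0.0852
grasp_force: 0.0
```

send_rows:
  targets:
    - {"ax": 0, "ay": 0, "az": 0, "tx": -0.2, "ty": -0.34, "tz": 0, "gripper": 1}
    - {"ax": 0, "ay": 0, "az": 0, "tx": -0.4, "ty": -0.67, "tz": 0, "gripper": 1}
    - {"ax": 0, "ay": 0, "az": 0, "tx": -0.6, "ty": -1, "tz": 0, "gripper": 1}

```text
time_s: 0.82
ee_pos: [0.3869, 0.4178, 0.3]
orientation: [-0.001, -3.14, 0.001]
ft_force: [-0.7, 0.2, 0.7]
opening: 0.0853
grasp_force: 0.0
```

send_rows:
  targets:
    - {"ax": 0, "ay": 0, "az": 0, "tx": -0.2, "ty": -0.34, "tz": 0, "gripper": 1}
    - {"ax": 0, "ay": 0, "az": 0, "tx": -0.4, "ty": -0.67, "tz": 0, "gripper": 1}
    - {"ax": 0, "ay": 0, "az": 0, "tx": -0.4, "ty": -1, "tz": 0, "gripper": 1}

```text
time_s: 1.07
ee_pos: [0.4291, 0.3169, 0.2999]
orientation: [-0.006, -3.141, 0.001]
ft_force: [0.6, -0.5, -0.3]
opening: 0.085
grasp_force: 0.0
```

send_rows:
  targets:
    - {"ax": 0, "ay": 0, "az": 0, "tx": 0, "ty": -0.34, "tz": 0, "gripper": 1}
    - {"ax": 0, "ay": 0, "az": 0, "tx": 0, "ty": -0.67, "tz": 0, "gripper": 1}
    - {"ax": 0, "ay": 0, "az": 0, "tx": 0, "ty": -1, "tz": 0, "gripper": 1}
    - {"ax": 0, "ay": 0, "az": 0, "tx": 0, "ty": -1, "tz": 0, "gripper": 1}
    - {"ax": 0, "ay": 0, "az": 0, "tx": 0, "ty": -1, "tz": 0, "gripper": 1}

```text
time_s: 1.48
ee_pos: [0.4271, 0.2177, 0.3005]
orientation: [-0.007, -3.14, -0.001]
ft_force: [0.2, 0.6, -0.7]
opening: 0.0856
grasp_force: 0.0
```

Run:
```python
from h import *
s=r.read_state();print(s['time_s'],s['ee_pos'],s['orientation'])
W=P('wrist');f=grab_frame('wrist');cv2.imwrite('pics/w1.png',f);np.savez('pics/w1.npz',K=W[0],R=W[1],t=W[2])
print(proj(W,[.5024,.1303,.152]),proj(W,[.481,-.266,.148]))
u,v=map(int,proj(W,[.5024,.1303,.11]))
x=min(max(u-80,0),400);y=min(max(v-60,0),300);print(x,y)
cv2.imwrite('pics/w1c.png',cv2.resize(f[y:y+120,x:x+160],(800,600),interpolation=cv2.INTER_CUBIC))
```

```text
1.4833 [0.42706273 0.21774451 0.30049177] [-7.45612368e-03 -3.14040991e+00 -8.00520211e-04]
[195.94343845 263.33754804] [-186.82086526  244.04844941]
125 186
```

View pics/w1c.png

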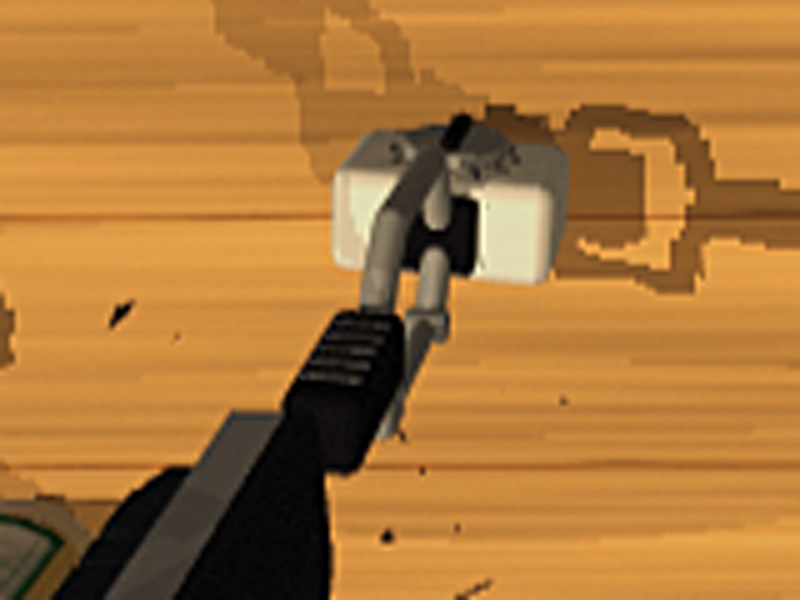

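In the crop, the case's top face has its +x edge from (345,268) to (545,283) and its -x edge from (340,170) to (550,185). The tab runs from (360,315) to (340,470). I'll cast the edges onto z=0.058.

Run:
```python
from h import *
S=P('scene');D=P('side')
z=np.load('pics/w1.npz');W=(z['K'],z['R'],z['t'])
c=lambda x,y:(125+x/5-.4,186+y/5-.4)
for zz in(.058,):
  a=[plane(W,*c(*u),zz) for u in[(348,268),(545,283),(345,170),(548,184)]]
  for i in a:print(i.round(4))
  for p,q in((0,1),(2,3)):
    d=a[q]-a[p];print('yaw',np.degrees(np.arctan2(-d[0],d[1])))
  print('centre',sum(a)/4)
# tab via blobs
print(tri((S,190,258.2),(D,180.2,204.4),(W,*c(347,385))))
# nose/gate joint
s=lambda x,y,ox,oy:(ox+x/5-.4,oy+y/5-.4)
print('nosetop',tri((S,*s(190,75,160,242)),(D,*s(203,85,150,192)),(W,*c(385,430))))
print('nosejoint',tri((S,*s(210,138,160,242)),(D,*s(218,163,150,192)),(W,*c(430,322))))
print('spinebend',tri((S,*s(150,180,160,242)),(D,*s(133,152,150,192)),(W,*c(388,215))))
```

```text
[0.5161 0.1028 0.058 ]
[0.5206 0.1557 0.058 ]
[0.488  0.1045 0.058 ]
[0.4921 0.1579 0.058 ]
yaw -4.93496189732976
yaw -4.392960400612917
centre [0.50418781 0.13021645 0.058     ]
(array([0.50080418, 0.12903511, 0.15351791]), [np.float64(0.6), np.float64(0.5), np.float64(0.2)])
nosetop (array([0.52900629, 0.12636606, 0.11921865]), [np.float64(1.5), np.float64(0.1), np.float64(1.4)])
nosejoint (array([0.52817866, 0.12568828, 0.06808585]), [np.float64(0.5), np.float64(1.2), np.float64(0.9)])
spinebend (array([0.47798571, 0.13039598, 0.11641952]), [np.float64(0.7), np.float64(1.0), np.float64(0.4)])
```

send_rows:
  targets:
    - {"ax": 0, "ay": 0, "az": 0.012, "tx": -0.25, "ty": -0.3, "tz": 0, "gripper": 1}
    - {"ax": 0, "ay": 0, "az": 0.024, "tx": -0.5, "ty": -0.6, "tz": 0, "gripper": 1}
    - {"ax": 0, "ay": 0, "az": 0.024, "tx": -0.73, "ty": -0.88, "tz": 0.2, "gripper": 1}
    - {"ax": 0, "ay": 0, "az": 0.024, "tx": -0.73, "ty": -0.88, "tz": 0.5, "gripper": 1}
    - {"ax": 0, "ay": 0, "az": 0.024, "tx": -0.73, "ty": -0.88, "tz": 0.8, "gripper": 1}
    - {"ax": 0, "ay": 0, "az": 0.024, "tx": -0.73, "ty": -0.88, "tz": 0.8, "gripper": 1}
    - {"ax": 0, "ay": 0, "az": 0.024, "tx": -0.73, "ty": -0.88, "tz": 0.8, "gripper": 1}

```text
time_s: 2.12
ee_pos: [0.499, 0.1315, 0.2192]
orientation: [-0.118, -3.134, 0.0]
ft_force: [-0.1, 0.0, 0.6]
opening: 0.0854
grasp_force: 0.0
```

Run:
```python
from h import *
s=r.read_state();print(s['ee_pos'],s['orientation'])
W=P('wrist');f=grab_frame('wrist')
print(proj(W,[.5005,.130,.174]),proj(W,s['ee_pos']))
# marks: believed tab axis, finger line
g=f.copy()
e=np.array(s['ee_pos'])
for X,col in(([.5005,.130,.174],(0,0,255)),(e*[1,1,0]+[0,0,.174],(0,255,0))):
    u=proj(W,X);cv2.circle(g,tuple(int(round(a)) for a in u),2,col,-1)
u,v=map(int,proj(W,e));y=min(max(v-90,0),240);x=u-120
cv2.imwrite('pics/w2.png',cv2.resize(g[y:y+180,x:x+240],(800,600),interpolation=cv2.INTER_CUBIC))
```

```text
[0.49901072 0.13147514 0.21918215] [-1.17501385e-01 -3.13396309e+00  1.86030664e-04]
[277.27247253 237.62491856] [279.28557272 269.26448728]
```

View pics/w2.png

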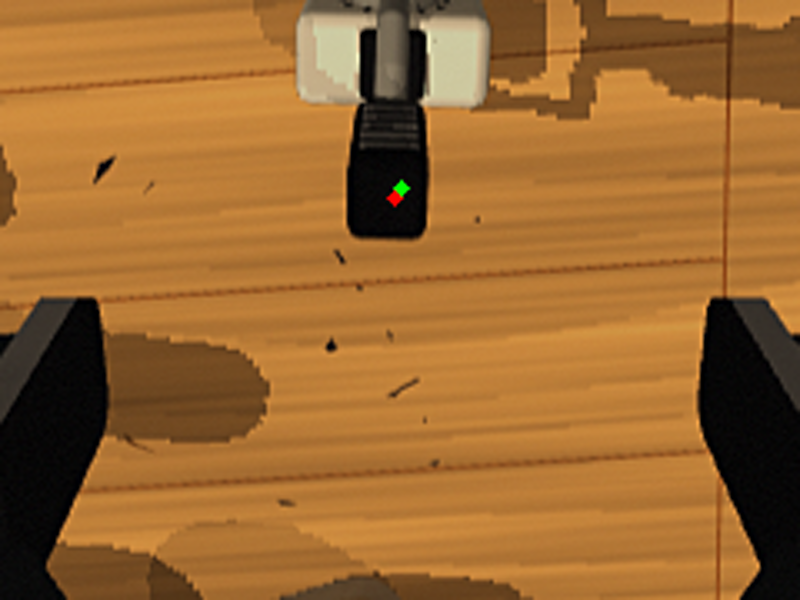

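The tab top is centred at crop (388,197), which gives y≈0.1286. The fingers line up, so I'm going down to grip.

send_rows:
  targets:
    - {"ax": 0, "ay": 0, "az": 0, "tx": -0.02, "ty": -0.03, "tz": 0.25, "gripper": 1}
    - {"ax": 0, "ay": 0, "az": 0, "tx": -0.02, "ty": -0.03, "tz": 0.5, "gripper": 1}
    - {"ax": 0, "ay": 0, "az": 0, "tx": -0.02, "ty": -0.03, "tz": 0.7, "gripper": 1}
    - {"ax": 0, "ay": 0, "az": 0, "tx": -0.02, "ty": -0.03, "tz": 0.79, "gripper": 1}
    - {"ax": 0, "ay": 0, "az": 0, "tx": -0.02, "ty": -0.03, "tz": 0.79, "gripper": 0.2}
    - {"ax": 0, "ay": 0, "az": 0, "tx": -0.02, "ty": -0.03, "tz": 0.79, "gripper": -0.4}
    - {"ax": 0, "ay": 0, "az": 0, "tx": -0.02, "ty": -0.03, "tz": 0.79, "gripper": -1}
    - {"ax": 0, "ay": 0, "az": 0, "tx": -0.02, "ty": -0.03, "tz": 0.79, "gripper": -1}
    - {"ax": 0, "ay": 0, "az": 0, "tx": -0.02, "ty": -0.03, "tz": 0.79, "gripper": -1}
    - {"ax": 0, "ay": 0, "az": 0, "tx": -0.02, "ty": -0.03, "tz": 0.79, "gripper": -1}

```text
time_s: 3.0
ee_pos: [0.5028, 0.1273, 0.1438]
orientation: [0.12, 3.137, 0.001]
ft_force: [0.4, 0.4, -0.5]
opening: 0.0152
grasp_force: 58.4
```

send_rows:
  targets:
    - {"ax": 0, "ay": 0, "az": 0, "tx": 0, "ty": 0, "tz": 0, "gripper": -1}
    - {"ax": 0, "ay": 0, "az": 0, "tx": 0, "ty": 0, "tz": 0, "gripper": -1}
    - {"ax": 0, "ay": 0, "az": 0, "tx": 0, "ty": 0, "tz": 0, "gripper": -1}
    - {"ax": 0, "ay": 0, "az": 0, "tx": 0, "ty": 0, "tz": 0, "gripper": -1}

```text
time_s: 3.33
ee_pos: [0.503, 0.1274, 0.1437]
orientation: [0.12, 3.137, 0.001]
ft_force: [-0.3, 2.3, 4.5]
opening: 0.0146
grasp_force: 59.3
```

Gripped at 14.6 mm opening and 59 N. Next I lift and carry it toward the stand.

send_rows:
  targets:
    - {"ax": 0, "ay": 0, "az": 0, "tx": 0, "ty": 0, "tz": -0.15, "gripper": -1}
    - {"ax": 0, "ay": 0, "az": 0, "tx": 0, "ty": 0, "tz": -0.4, "gripper": -1}
    - {"ax": 0, "ay": 0, "az": 0, "tx": 0, "ty": 0, "tz": -0.7, "gripper": -1}
    - {"ax": 0, "ay": 0, "az": 0, "tx": 0, "ty": 0, "tz": -0.9, "gripper": -1}
    - {"ax": 0, "ay": 0, "az": 0, "tx": 0.05, "ty": -0.2, "tz": -1, "gripper": -1}
    - {"ax": 0, "ay": 0, "az": 0, "tx": 0.15, "ty": -0.4, "tz": -1, "gripper": -1}
    - {"ax": 0, "ay": 0, "az": 0, "tx": 0.3, "ty": -0.65, "tz": -1, "gripper": -1}
    - {"ax": 0, "ay": 0, "az": 0, "tx": 0.4, "ty": -0.9, "tz": -1, "gripper": -1}

```text
time_s: 4.0
ee_pos: [0.4534, 0.0398, 0.241]
orientation: [-0.117, -3.136, 0.001]
ft_force: [-0.1, 0.0, -2.0]
opening: 0.015
grasp_force: 58.9
```

send_rows:
  targets:
    - {"ax": 0, "ay": 0, "az": 0, "tx": 0.05, "ty": -0.25, "tz": 0, "gripper": -1}
    - {"ax": 0, "ay": 0, "az": 0, "tx": 0.1, "ty": -0.5, "tz": 0, "gripper": -1}
    - {"ax": 0, "ay": 0, "az": 0, "tx": 0.2, "ty": -0.75, "tz": 0, "gripper": -1}
    - {"ax": 0, "ay": 0, "az": 0, "tx": 0.25, "ty": -1, "tz": 0, "gripper": -1}

```text
time_s: 4.33
ee_pos: [0.4208, -0.0582, 0.2408]
orientation: [-0.119, -3.136, -0.001]
ft_force: [0.6, -0.6, -2.7]
opening: 0.0153
grasp_force: 58.9
```

send_rows:
  targets:
    - {"ax": 0, "ay": 0, "az": 0, "tx": 0, "ty": -0.25, "tz": 0, "gripper": -1}
    - {"ax": 0, "ay": 0, "az": 0, "tx": 0, "ty": -0.5, "tz": 0, "gripper": -1}
    - {"ax": 0, "ay": 0, "az": 0, "tx": 0, "ty": -0.7, "tz": 0, "gripper": -1}
    - {"ax": 0, "ay": 0, "az": 0, "tx": 0, "ty": -0.9, "tz": 0, "gripper": -1}
    - {"ax": 0, "ay": 0, "az": 0, "tx": 0, "ty": -1, "tz": 0, "gripper": -1}
    - {"ax": 0, "ay": 0, "az": 0, "tx": 0, "ty": -1, "tz": 0, "gripper": -1}
    - {"ax": 0, "ay": 0, "az": 0, "tx": 0, "ty": -1, "tz": 0, "gripper": -1}
    - {"ax": 0, "ay": 0, "az": 0, "tx": 0, "ty": -1, "tz": 0, "gripper": -1}

```text
time_s: 5.0
ee_pos: [0.4149, -0.1562, 0.2417]
orientation: [-0.119, -3.138, -0.002]
ft_force: [0.3, 0.5, -1.5]
opening: 0.0151
grasp_force: 59.0
```

Run:
```python
from h import *
s=r.read_state();print(s['time_s'],s['ee_pos'],s['orientation'],s['opening'],s['grasp_force'])
W=P('wrist');f=grab_frame('wrist');np.savez('pics/w3.npz',K=W[0],R=W[1],t=W[2]);cv2.imwrite('pics/w3.png',f)
for n in('scene','side'):cv2.imwrite(f'pics/{n}3.png',grab_frame(n))
u,v=proj(W,[.481,-.266,.148]);print(u,v)
```

```text
5.0 [ 0.41490058 -0.15616988  0.24174488] [-1.18787446e-01 -3.13829394e+00 -1.86354355e-03] 0.015143152908399638 58.95857334136963
159.8998690276926 291.5156948309023
```

View pics/w3.png

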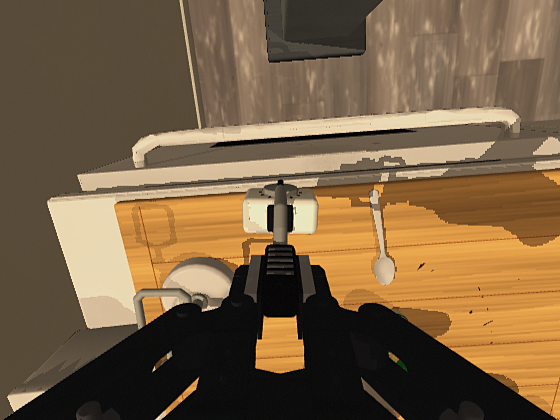

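The timer is held straight, and the eye's front bar shows at about (138..187,292) in the wrist view. I'll magnify the eye.

Run:
```python
from h import *
W=cv2.imread('pics/w3.png');S=cv2.imread('pics/scene3.png');D=cv2.imread('pics/side3.png')
tab=[.4145,-.156,.251];
def c(I,x,y,w=80,h=60):return cv2.resize(I[y:y+h,x:x+w],(400,300),interpolation=cv2.INTER_CUBIC)
a=proj(P('scene'),tab).astype(int);b=proj(P('side'),tab).astype(int);print(a,b)
cv2.imwrite('pics/m3.png',np.vstack([np.hstack([c(W,122,272),c(S,350,246)]),np.hstack([c(S,a[0]-40,a[1]-10),c(D,b[0]-40,b[1]-10)])]))
```

```text
[333 287] [273 240]
```

View pics/m3.png

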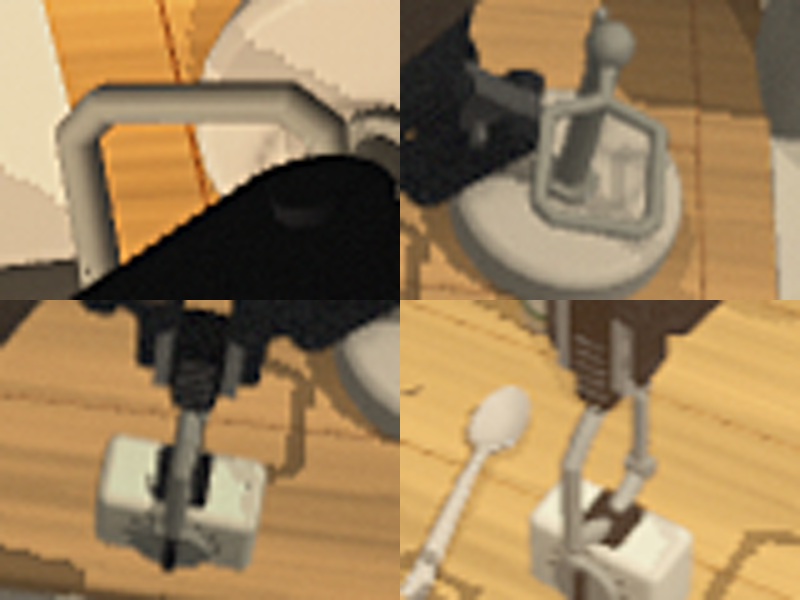

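In the wrist crop the bar's centre line runs from (108,104) to (288,102). I'll cast it onto z=0.148.

Run:
```python
from h import *
z=np.load('pics/w3.npz');W=(z['K'],z['R'],z['t']);S=P('scene');D=P('side')
c=lambda x,y:(122+x/5-.4,272+y/5-.4)
s=lambda x,y:(350+x/5-.4,246+y/5-.4)
a=plane(W,*c(108,104),.148);b=plane(W,*c(288,102),.148);print(a,b,(a+b)/2,'yaw',np.degrees(np.arctan2(*(b-a)[:2]*[-1,1])),np.linalg.norm(b-a))
# scene bar centre line: left chamfer (165,222) right (245,231)
p=plane(S,*s(160,219),.148);q=plane(S,*s(250,230),.148);print(p,q,(p+q)/2)
print('side pl',plane(D,310+107/5-.4,240+137/5-.4,.148),plane(D,310+205/5-.4,240+190/5-.4,.148))
# widths: outer side bars
print('outer L/R in scene',plane(S,*s(132,165),.148),plane(S,*s(265,180),.148))
print('tab in hand',tri((S,333-40+200/5-.4,277+60/5-.4),(D,273-40+193/5-.4,230+63/5-.4)))
```

```text
[ 0.48079402 -0.28078459  0.148     ] [ 0.48274361 -0.24921296  0.148     ] [ 0.48176882 -0.26499878  0.148     ] yaw -3.533606364285584 0.031631757981859264
[ 0.48093508 -0.25111281  0.148     ] [ 0.48046081 -0.28506295  0.148     ] [ 0.48069794 -0.26808788  0.148     ]
side pl [ 0.4898916  -0.24249551  0.148     ] [ 0.48244128 -0.28569259  0.148     ]
outer L/R in scene [ 0.50338978 -0.24016849  0.148     ] [ 0.50311065 -0.29111872  0.148     ]
tab in hand (array([ 0.4113993 , -0.15429279,  0.2500926 ]), [np.float64(2.2), np.float64(2.2)])
```

send_rows:
  targets:
    - {"ax": 0, "ay": 0, "az": 0, "tx": -0.02, "ty": -0.25, "tz": 0, "gripper": -1}
    - {"ax": 0, "ay": 0, "az": -0.005, "tx": -0.04, "ty": -0.5, "tz": 0, "gripper": -1}
    - {"ax": 0, "ay": 0, "az": -0.005, "tx": -0.06, "ty": -0.75, "tz": 0, "gripper": -1}
    - {"ax": 0, "ay": 0, "az": -0.005, "tx": -0.08, "ty": -1, "tz": 0, "gripper": -1}
    - {"ax": 0, "ay": 0, "az": -0.005, "tx": -0.08, "ty": -1, "tz": 0.1, "gripper": -1}
    - {"ax": 0, "ay": 0, "az": -0.005, "tx": -0.08, "ty": -1, "tz": 0.3, "gripper": -1}
    - {"ax": 0, "ay": 0, "az": -0.005, "tx": -0.08, "ty": -1, "tz": 0.45, "gripper": -1}
    - {"ax": 0, "ay": 0, "az": -0.005, "tx": -0.08, "ty": -1, "tz": 0.53, "gripper": -1}
    - {"ax": 0, "ay": 0, "az": -0.005, "tx": -0.08, "ty": -1, "tz": 0.53, "gripper": -1}
    - {"ax": 0, "ay": 0, "az": -0.005, "tx": -0.08, "ty": -1, "tz": 0.53, "gripper": -1}

```text
time_s: 5.98
ee_pos: [0.4156, -0.2568, 0.1892]
orientation: [-0.094, -3.14, -0.001]
ft_force: [-0.2, 0.4, -1.7]
opening: 0.015
grasp_force: 59.2
```

Run:
```python
from h import *
s=r.read_state();print(s['time_s'],s['ee_pos'],s['orientation'],s['opening'],s['ft_force'])
e=np.array(s['ee_pos'])
I=[]
for n in('scene','side'):
    f=grab_frame(n)
    p=proj(P(n),e+[.03,0,-.02]).astype(int);x,y=p[0]-40,p[1]-40;print(n,x,y)
    I.append(cv2.resize(f[y:y+120,x:x+80],(400,600),interpolation=cv2.INTER_CUBIC))
cv2.imwrite('pics/m4.png',np.hstack(I))
```

```text
5.9833 [ 0.41561167 -0.25675307  0.18920306] [-9.35665411e-02 -3.13969710e+00 -8.96297314e-04] 0.014992477437618045 [-0.22059245  0.41571992 -1.74514709]
scene 346 261
side 290 238
```

View pics/m4.png

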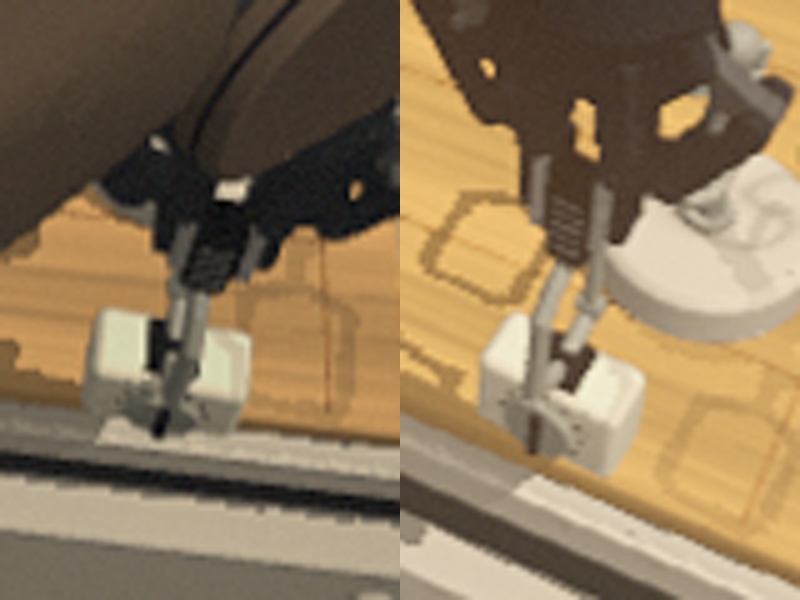

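The gripper hides the eye in both views. I'll check the held timer's pose from the tab's lower end and the case corners.

Run:
```python
from h import *
S=P('scene');D=P('side')
for n,a,b in[('tablow(exp z .177)',(205,288),(170,262)),('caseFarL(exp z.103)',(103,312),(107,315)),('caseFarR',(248,337),(243,380)),('caseNearL?',(90,385),(82,352)),('nose joint',(172,285),(196,300))]:
    print(n,tri((S,346+a[0]/5-.4,261+a[1]/5-.4),(D,290+b[0]/5-.4,238+b[1]/5-.4)))
```

```text
tablow(exp z .177) (array([ 0.40985884, -0.25724128,  0.17481714]), [np.float64(1.2), np.float64(1.2)])
caseFarL(exp z.103) (array([ 0.42963342, -0.22878783,  0.10344976]), [np.float64(0.2), np.float64(0.2)])
caseFarR (array([ 0.42993056, -0.28526286,  0.09694555]), [np.float64(0.8), np.float64(0.8)])
caseNearL? (array([ 0.40162517, -0.22669077,  0.10794801]), [np.float64(4.8), np.float64(4.8)])
nose joint (array([ 0.44558404, -0.25628255,  0.10748928]), [np.float64(3.6), np.float64(3.6)])
```

The held pose agrees to about 2–3 mm. The correction is 5 mm in -y and 1.5 mm up, then a slow approach along tool -x.

send_rows:
  targets:
    - {"ax": 0, "ay": 0, "az": 0, "tx": 0, "ty": -0.05, "tz": -0.015, "gripper": -1}
    - {"ax": 0, "ay": 0, "az": 0, "tx": -0.1, "ty": -0.05, "tz": -0.015, "gripper": -1}
    - {"ax": 0, "ay": 0, "az": 0, "tx": -0.2, "ty": -0.05, "tz": -0.015, "gripper": -1}
    - {"ax": 0, "ay": 0, "az": 0, "tx": -0.28, "ty": -0.05, "tz": -0.015, "gripper": -1}
    - {"ax": 0, "ay": 0, "az": 0, "tx": -0.32, "ty": -0.05, "tz": -0.015, "gripper": -1}
    - {"ax": 0, "ay": 0, "az": 0, "tx": -0.36, "ty": -0.05, "tz": -0.015, "gripper": -1}
    - {"ax": 0, "ay": 0, "az": 0, "tx": -0.38, "ty": -0.05, "tz": -0.015, "gripper": -1}
    - {"ax": 0, "ay": 0, "az": 0, "tx": -0.4, "ty": -0.05, "tz": -0.015, "gripper": -1}
    - {"ax": 0, "ay": 0, "az": 0, "tx": -0.4, "ty": -0.05, "tz": -0.015, "gripper": -1}

```text
time_s: 6.83
ee_pos: [0.4549, -0.2648, 0.1906]
orientation: [-0.095, -3.139, -0.001]
ft_force: [-1.6, -0.9, -0.5]
opening: 0.0151
grasp_force: 59.3
```

send_rows:
  targets:
    - {"ax": 0, "ay": 0, "az": 0, "tx": -0.02, "ty": 0, "tz": 0, "gripper": -1}
    - {"ax": 0, "ay": 0, "az": 0, "tx": -0.04, "ty": 0, "tz": 0, "gripper": -1}
    - {"ax": 0, "ay": 0, "az": 0, "tx": -0.06, "ty": 0, "tz": 0, "gripper": -1}
    - {"ax": 0, "ay": 0, "az": 0, "tx": -0.06, "ty": 0, "tz": 0, "gripper": -1}

```text
time_s: 7.17
ee_pos: [0.461, -0.2651, 0.1907]
orientation: [-0.095, -3.14, -0.001]
ft_force: [-2.3, -0.2, -2.1]
opening: 0.0149
grasp_force: 59.3
```

send_rows:
  targets:
    - {"ax": 0, "ay": 0, "az": 0, "tx": -0.02, "ty": 0, "tz": 0, "gripper": -1}
    - {"ax": 0, "ay": 0, "az": 0, "tx": -0.04, "ty": 0, "tz": 0, "gripper": -1}
    - {"ax": 0, "ay": 0, "az": 0, "tx": -0.06, "ty": 0, "tz": 0, "gripper": -1}
    - {"ax": 0, "ay": 0, "az": 0, "tx": -0.08, "ty": 0, "tz": 0, "gripper": -1}
    - {"ax": 0, "ay": 0, "az": 0, "tx": -0.1, "ty": 0, "tz": 0, "gripper": -1}
    - {"ax": 0, "ay": 0, "az": 0, "tx": -0.1, "ty": 0, "tz": 0, "gripper": -1}

```text
time_s: 7.67
ee_pos: [0.4714, -0.2657, 0.1904]
orientation: [0.095, 3.14, 0.001]
ft_force: [-2.1, -0.1, -3.7]
opening: 0.0148
grasp_force: 59.2
```

send_rows:
  targets:
    - {"ax": 0, "ay": 0, "az": 0, "tx": -0.02, "ty": 0, "tz": 0, "gripper": -1}
    - {"ax": 0, "ay": 0, "az": 0, "tx": -0.04, "ty": 0, "tz": 0, "gripper": -1}
    - {"ax": 0, "ay": 0, "az": 0, "tx": -0.06, "ty": 0, "tz": 0, "gripper": -1}
    - {"ax": 0, "ay": 0, "az": 0, "tx": -0.08, "ty": 0, "tz": 0, "gripper": -1}
    - {"ax": 0, "ay": 0, "az": 0, "tx": -0.1, "ty": 0, "tz": 0, "gripper": -1}
    - {"ax": 0, "ay": 0, "az": 0, "tx": -0.12, "ty": 0, "tz": 0, "gripper": -1}
    - {"ax": 0, "ay": 0, "az": 0, "tx": -0.12, "ty": 0, "tz": 0, "gripper": -1}

```text
time_s: 8.25
ee_pos: [0.4838, -0.2665, 0.1906]
orientation: [0.095, 3.138, 0.0]
ft_force: [-0.3, -0.3, -4.2]
opening: 0.0149
grasp_force: 59.0
```

send_rows:
  targets:
    - {"ax": 0, "ay": 0, "az": 0, "tx": 0, "ty": 0, "tz": 0.025, "gripper": -1}
    - {"ax": 0, "ay": 0, "az": 0, "tx": 0, "ty": 0, "tz": 0.05, "gripper": -1}
    - {"ax": 0, "ay": 0, "az": 0, "tx": 0, "ty": 0, "tz": 0.075, "gripper": -1}
    - {"ax": 0, "ay": 0, "az": 0, "tx": 0, "ty": 0, "tz": 0.1, "gripper": -1}
    - {"ax": 0, "ay": 0, "az": 0, "tx": 0, "ty": 0, "tz": 0.125, "gripper": -1}
    - {"ax": 0, "ay": 0, "az": 0, "tx": 0, "ty": 0, "tz": 0.14, "gripper": -1}
    - {"ax": 0, "ay": 0, "az": 0, "tx": 0, "ty": 0, "tz": 0.14, "gripper": -1}

```text
time_s: 8.83
ee_pos: [0.4832, -0.2666, 0.1767]
orientation: [0.095, 3.14, 0.0]
ft_force: [-0.5, -0.6, -2.3]
opening: 0.0152
grasp_force: 59.2
```

send_rows:
  targets:
    - {"ax": 0, "ay": 0, "az": 0, "tx": 0, "ty": 0, "tz": 0.015, "gripper": -1}
    - {"ax": 0, "ay": 0, "az": 0, "tx": 0, "ty": 0, "tz": 0.03, "gripper": -1}
    - {"ax": 0, "ay": 0, "az": 0, "tx": 0, "ty": 0, "tz": 0.045, "gripper": -1}
    - {"ax": 0, "ay": 0, "az": 0, "tx": 0, "ty": 0, "tz": 0.045, "gripper": -1}

```text
time_s: 9.17
ee_pos: [0.4829, -0.2664, 0.1719]
orientation: [-0.095, -3.14, -0.001]
ft_force: [-0.1, 0.5, -1.7]
opening: 0.0151
grasp_force: 59.2
```

send_rows:
  targets:
    - {"ax": 0, "ay": 0, "az": 0, "tx": 0, "ty": 0, "tz": 0.01, "gripper": -1}
    - {"ax": 0, "ay": 0, "az": 0, "tx": 0, "ty": 0, "tz": 0.015, "gripper": -1}
    - {"ax": 0, "ay": 0, "az": 0, "tx": 0, "ty": 0, "tz": 0.02, "gripper": -1}
    - {"ax": 0, "ay": 0, "az": 0, "tx": 0, "ty": 0, "tz": 0.02, "gripper": -1}

```text
time_s: 9.5
ee_pos: [0.483, -0.2665, 0.1702]
orientation: [-0.095, -3.14, -0.0]
ft_force: [0.3, -0.4, -2.7]
opening: 0.0151
grasp_force: 59.2
```

Run:
```python
from h import *
s=r.read_state();e=np.array(s['ee_pos']);print(e,s['ft_force'])
I=[]
for n in('scene','side'):
    f=grab_frame(n)
    p=proj(P(n),e+[.0,0,-.05]).astype(int);x,y=p[0]-40,p[1]-60
    I.append(cv2.resize(f[y:y+120,x:x+80],(400,600),interpolation=cv2.INTER_CUBIC))
cv2.imwrite('pics/m5.png',np.hstack(I))
```

```text
[ 0.48301288 -0.26650688  0.17020968] [ 0.27725666 -0.42984146 -2.69092549]
```

View pics/m5.png

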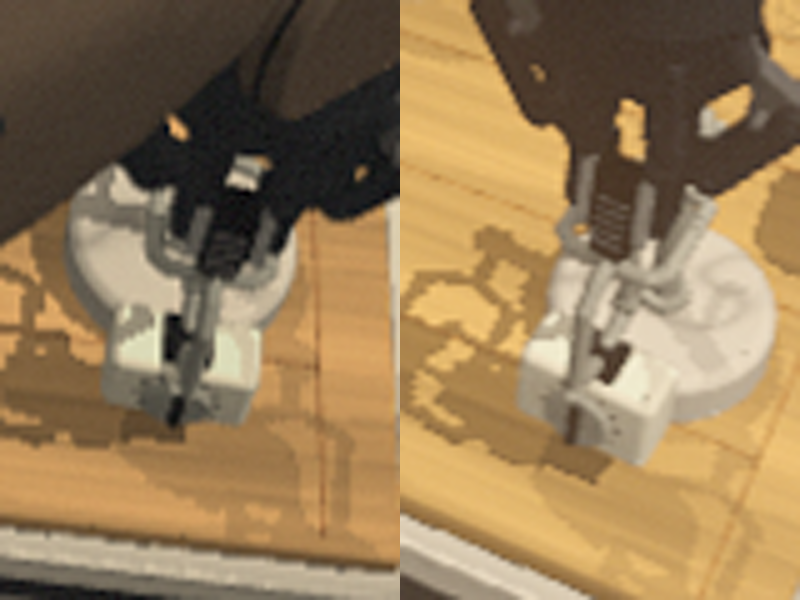

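Both views show the bar inside the hook, just below the tab. I'll lower it gently onto the crown until the weight transfers.

send_rows:
  targets:
    - {"ax": 0, "ay": 0, "az": 0, "tx": 0, "ty": 0, "tz": 0.005, "gripper": -1}
    - {"ax": 0, "ay": 0, "az": 0, "tx": 0, "ty": 0, "tz": 0.01, "gripper": -1}
    - {"ax": 0, "ay": 0, "az": 0, "tx": 0, "ty": 0, "tz": 0.01, "gripper": -1}
    - {"ax": 0, "ay": 0, "az": 0, "tx": 0, "ty": 0, "tz": 0.01, "gripper": -1}

```text
time_s: 9.93
ee_pos: [0.4831, -0.2665, 0.1693]
orientation: [0.095, 3.14, -0.0]
ft_force: [0.1, -0.6, -1.7]
opening: 0.0154
grasp_force: 59.2
```

send_rows:
  targets:
    - {"ax": 0, "ay": 0, "az": 0, "tx": 0, "ty": 0, "tz": 0.005, "gripper": -1}
    - {"ax": 0, "ay": 0, "az": 0, "tx": 0, "ty": 0, "tz": 0.01, "gripper": -1}
    - {"ax": 0, "ay": 0, "az": 0, "tx": 0, "ty": 0, "tz": 0.01, "gripper": -1}
    - {"ax": 0, "ay": 0, "az": 0, "tx": 0, "ty": 0, "tz": 0.01, "gripper": -1}

```text
time_s: 10.27
ee_pos: [0.4832, -0.2666, 0.1689]
orientation: [0.095, 3.14, -0.0]
ft_force: [-1.4, 1.3, 1.6]
opening: 0.0148
grasp_force: 59.7
```

Contact: Fz went from -1.7 to +1.6 N. Now I release and then retreat upward.

send_rows:
  targets:
    - {"ax": 0, "ay": 0, "az": 0, "tx": 0, "ty": 0, "tz": 0, "gripper": -0.6}
    - {"ax": 0, "ay": 0, "az": 0, "tx": 0, "ty": 0, "tz": 0, "gripper": -0.5}
    - {"ax": 0, "ay": 0, "az": 0, "tx": 0, "ty": 0, "tz": 0, "gripper": -0.3}
    - {"ax": 0, "ay": 0, "az": 0, "tx": 0, "ty": 0, "tz": 0, "gripper": 0}
    - {"ax": 0, "ay": 0, "az": 0, "tx": 0, "ty": 0, "tz": 0, "gripper": 0.2}
    - {"ax": 0, "ay": 0, "az": 0, "tx": 0, "ty": 0, "tz": 0, "gripper": 0.3}
    - {"ax": 0, "ay": 0, "az": 0, "tx": 0, "ty": 0, "tz": 0, "gripper": 0.3}
    - {"ax": 0, "ay": 0, "az": 0, "tx": 0, "ty": 0, "tz": 0, "gripper": 0.3}

```text
time_s: 10.93
ee_pos: [0.4831, -0.2666, 0.1683]
orientation: [0.095, 3.14, -0.0]
ft_force: [-0.6, -0.3, -0.2]
opening: 0.0554
grasp_force: 0.0
```

send_rows:
  targets:
    - {"ax": 0, "ay": 0, "az": 0, "tx": 0, "ty": 0, "tz": -0.1, "gripper": 0.3}
    - {"ax": 0, "ay": 0, "az": 0, "tx": 0, "ty": 0, "tz": -0.3, "gripper": 0.3}
    - {"ax": 0, "ay": 0, "az": 0, "tx": 0, "ty": 0, "tz": -0.5, "gripper": 0.3}
    - {"ax": 0, "ay": 0, "az": 0, "tx": 0, "ty": 0, "tz": -0.75, "gripper": 0.3}
    - {"ax": 0, "ay": 0, "az": 0, "tx": 0, "ty": 0, "tz": -1, "gripper": 0.3}
    - {"ax": 0, "ay": 0, "az": 0, "tx": 0, "ty": 0.3, "tz": -1, "gripper": 0.3}
    - {"ax": 0, "ay": 0, "az": 0, "tx": 0, "ty": 0.6, "tz": -1, "gripper": 0.3}
    - {"ax": 0, "ay": 0, "az": 0, "tx": 0, "ty": 1, "tz": -1, "gripper": 0.3}
    - {"ax": 0, "ay": 0, "az": 0, "tx": 0, "ty": 1, "tz": -1, "gripper": 0.3}

```text
time_s: 11.68
ee_pos: [0.4893, -0.1618, 0.2695]
orientation: [0.088, 3.139, 0.004]
ft_force: [-0.2, -0.8, -0.6]
opening: 0.0555
grasp_force: 0.0
```

send_rows:
  targets:
    - {"ax": 0, "ay": 0, "az": 0, "tx": 0, "ty": 0.4, "tz": 0, "gripper": 0.3}
    - {"ax": 0, "ay": 0, "az": 0, "tx": 0, "ty": 0.8, "tz": 0, "gripper": 0.3}
    - {"ax": 0, "ay": 0, "az": 0, "tx": 0, "ty": 1, "tz": 0, "gripper": 0.3}
    - {"ax": 0, "ay": 0, "az": 0, "tx": 0, "ty": 1, "tz": 0, "gripper": 0.3}
    - {"ax": 0, "ay": 0, "az": 0, "tx": 0, "ty": 1, "tz": 0, "gripper": 0.3}
    - {"ax": 0, "ay": 0, "az": 0, "tx": 0, "ty": 1, "tz": 0, "gripper": 0.3}
    - {"ax": 0, "ay": 0, "az": 0, "tx": 0, "ty": 1, "tz": 0, "gripper": 0.3}
    - {"ax": 0, "ay": 0, "az": 0, "tx": 0, "ty": 1, "tz": 0, "gripper": 0.3}
    - {"ax": 0, "ay": 0, "az": 0, "tx": 0, "ty": 1, "tz": 0, "gripper": 0.3}
    - {"ax": 0, "ay": 0, "az": 0, "tx": 0, "ty": 1, "tz": 0, "gripper": 0.3}

```text
time_s: 12.52
ee_pos: [0.4951, -0.0677, 0.2682]
orientation: [-0.097, -3.14, -0.0]
ft_force: [-0.1, -0.2, 1.0]
opening: 0.0553
grasp_force: 0.0
```

Run:
```python
from h import *
f0=None;I=[]
for n in('scene','side'):
    f=grab_frame(n)
    p=proj(P(n),[.483,-.266,.12]).astype(int);x,y=p[0]-40,p[1]-60
    I.append(cv2.resize(f[y:y+120,x:x+80],(400,600),interpolation=cv2.INTER_CUBIC))
    g=[f]+[grab_frame(n) for _ in range(9)]
    print(n,[int((cv2.absdiff(f[y:y+120,x:x+80],k[y:y+120,x:x+80]).max(2)>25).sum()) for k in g])
cv2.imwrite('pics/m6.png',np.hstack(I));print(r.read_state()['time_s'])
```

```text
scene [0, 4, 5, 7, 12, 13, 13, 14, 13, 12]
side [0, 0, 0, 0, 0, 0, 0, 0, 0, 0]
13.5167
```

View pics/m6.png

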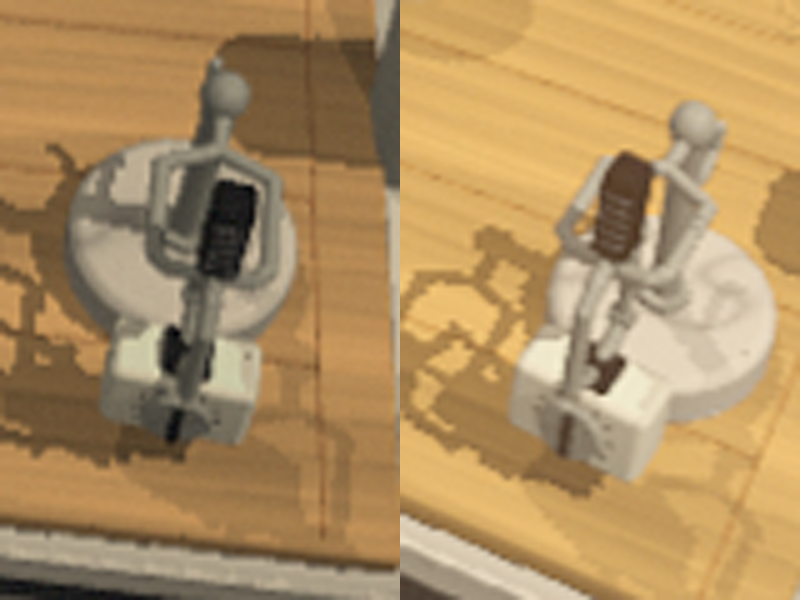

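The timer hangs from the bar and the gripper is clear. I'll let it settle, then check the tilt before handing in.

send_rows:
  targets:
    - {"ax": 0, "ay": 0, "az": 0, "tx": 0, "ty": 0, "tz": 0, "gripper": 0.3}
    - {"ax": 0, "ay": 0, "az": 0, "tx": 0, "ty": 0, "tz": 0, "gripper": 0.3}
    - {"ax": 0, "ay": 0, "az": 0, "tx": 0, "ty": 0, "tz": 0, "gripper": 0.3}
    - {"ax": 0, "ay": 0, "az": 0, "tx": 0, "ty": 0, "tz": 0, "gripper": 0.3}
    - {"ax": 0, "ay": 0, "az": 0, "tx": 0, "ty": 0, "tz": 0, "gripper": 0.3}
    - {"ax": 0, "ay": 0, "az": 0, "tx": 0, "ty": 0, "tz": 0, "gripper": 0.3}
    - {"ax": 0, "ay": 0, "az": 0, "tx": 0, "ty": 0, "tz": 0, "gripper": 0.3}
    - {"ax": 0, "ay": 0, "az": 0, "tx": 0, "ty": 0, "tz": 0, "gripper": 0.3}
    - {"ax": 0, "ay": 0, "az": 0, "tx": 0, "ty": 0, "tz": 0, "gripper": 0.3}
    - {"ax": 0, "ay": 0, "az": 0, "tx": 0, "ty": 0, "tz": 0, "gripper": 0.3}

```text
time_s: 14.35
ee_pos: [0.4951, -0.0669, 0.2683]
orientation: [-0.095, -3.14, 0.0]
ft_force: [-0.6, -0.2, -0.0]
opening: 0.0556
grasp_force: 0.0
```

Run:
```python
from h import *
C={n:P(n) for n in('scene','side')};B={}
for n in C:
    f=grab_frame(n);p=proj(C[n],[.483,-.266,.12]).astype(int);B[n]=p-[40,60]
    x,y=B[n];k=grab_frame(n)
    for _ in range(6):k=grab_frame(n)
    print(n,(cv2.absdiff(f,k)[y:y+120,x:x+80].max(2)>25).sum())
def t(n,a,b):
    X,e=tri((C['scene'],*(B['scene']+np.array(a)/5-.4)),(C['side'],*(B['side']+np.array(b)/5-.4)));print(n,X.round(4),np.round(e,1));return X
a=t('tabtop',(238,187),(228,165));c=t('tab',(228,228),(220,205));b=t('tablow',(218,272),(212,252))
L=t('caseFarL',(125,328),(130,335));R=t('caseFarR',(258,345),(265,385))
d=a-b;print('tilt',np.arccos(d[2]/np.linalg.norm(d)))
d=c-((L+R)/2-[.019,0,0]);print('tilt via case',np.arctan2(d[0],d[2]),np.arctan2(d[1],d[2]))
```

```text
scene 0
side 0
tabtop [ 0.488  -0.266   0.1985] [1. 1.]
tab [ 0.4821 -0.2659  0.1808] [0.2 0.2]
tablow [ 0.4767 -0.2663  0.1587] [1.2 1.2]
caseFarL [ 0.4829 -0.2385  0.0887] [2.5 2.5]
caseFarR [ 0.4882 -0.2938  0.081 ] [0.4 0.4]
tilt 0.2784533959215608
tilt via case 0.16030531790837776 0.0021418665588883497
```

The timer is at rest with a tilt of about 0.14–0.16 rad. The tab is about 32 mm above the bar, and the gripper is clear.

```bash
python3 -c "
from station import r
print(r.sign_off())"
```

```text
the job is handed in; nothing more can be done
None
```

The timer is clipped on the eye's front bar, released and hanging still, tilted about 0.15 rad by camera estimate (limit 0.3); I judged the gate shut from the pictures and wrist force, and the job was handed in at about 15 s with no verdict returned.

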